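Hang the reel pail on the drip stand

TASK

Stand the folded-down wire bail of the small steel pail upright while the pail stays on the desk, then lift the pail by its bail, with the reel in it, and hang it by the middle of the bail in the dip of the drip stand's hook. Ease it down gently until the hook carries the weight before you let go, do not drag or tip the pail, and leave the other things on the desk where they are.

Things in the scene. Friction and masses are not known exactly. Their poses are not given: they have to be found in the camera images.
- pail: small open stainless pail on the desk, 75 mm high, 84 mm wide at the foot, 89 mm at the mouth (93 over the rim bead: too wide to grip), about 0.2 kg. Origin: centre of its underside; z up; y is the line through the two bail pivots, 63 mm above the underside. The bail is folded down to its -x side, roughly towards the robot. Bail upright, its bar is 147 mm above the underside.
- bail: the pail's wire bail, a stirrup of 4.4 mm wire: side wires 103 mm apart, straight 74 mm top bar 84 mm from the pivots. Origin: middle of the pivot line; y along it, z towards the bar. Stiff pivots: it stays where left (0.3 N at the bar turns it). Upright, the window between rim and bar is 69 mm high. A gripped sleeve turns and creeps stiffly in the fingers: forced off its circle, it tips the pail.
- bail_top (a point): middle of the bail's top bar, on its axis; y along the bar, z outwards from the pivots (up when upright; level to 22 degrees below level when folded). From 10 to 36 mm either side of it the bar has a red grip sleeve 8.4 mm thick; the 20 mm between is bare wire for the hook. Folded, the bar is 25 mm or more clear of the pail's wall.
- reel: loose steel film reel, 73 mm in diameter and 40 mm high, about 0.12 kg, lying flat in the pail. Origin: centre of its underside, 3 mm above the pail's underside.
- stand: rigid drip stand fixed to the desk; white pan, x -75 to +115 mm, y +-75 mm, 12 mm high. Origin: underside of the pan, straight below the bottom of the hook's dip. A 6 mm rod hook lies in the plane y = 0, open to -x. Its height was set by the last user: the rod's axis in the dip is 200 to 220 mm above the desk, not measured, to be seen or felt for.
- stand_post (a point): foot of the stand's upright, on its axis, 95 mm along the stand's +x from the origin. From its top an arm runs level to x = +18 mm (its axis 10 mm above the dip's), then the dip at x = 0, then the upturned tip at x = -15 mm, its end 18 mm above the dip's axis. The bail goes over the tip from the -x side; hung, the bar's axis is 5 mm above the dip's axis.
- canister_a: grey film canister, 33 mm wide, 51 mm high, on the desk; origin under its centre. Leave alone.
- canister_b: as canister_a, elsewhere on the desk. Leave alone.
- loupe: black loupe, 50 mm wide, 49 mm high, on the desk; origin under its centre. Leave alone.
- jar: glass jar with aluminium screw lid, 68 mm wide, 92 mm high, on the desk; origin under its centre. Leave alone.
- opener: chrome cassette opener lying on the desk, 117 mm long (x), 34 mm wide, 9 mm high; origin under its middle. Leave alone.

How it is judged:
By the outcome, as a careful person would: the job done as asked, in the order asked, and still so for the second after the job is handed in, with the robot touching nothing.
It also fails if it takes over 67 s, if anything falls off the work surface, if the arm or the gripper's body presses on something with over 40 N, if the wrist force passes 120 N, or if a joint passes its speed limit or range.

ROBOT

A 7-joint arm with a two-finger parallel gripper is mounted at the origin on the work surface. World frame = base frame: x ahead of the robot, y to its left, z up, the work surface at z = 0. Lengths are in mm, angles in rad, forces in N, time in s.
With the tool pointing down it reaches from about 350 to 900 mm from the base axis. Payload 8.1 kg.
Tool frame: the origin (TCP) lies at the very end of the fingers, on their centre line; the grasp point (between the pads) lies 19 mm behind it; z points along the fingers, y is the line along which they close (so a half turn about z gives the same grasp; the last joint's range is limited). The gripper opens to 92 mm and grips with 3 to 60 N. Pads are 19 mm wide; open, the fingers measure 130 mm over their backs; the gripper's body (75 mm by 190 mm) begins 47 mm behind the grasp point.
Start: joints at [-1.319, 0.434, 0.025, 1.573, -0.012, 1.134, -0.075], TCP at [217.154, 586.076, 226.742] pointing down, gripper open.
Joint ranges: [-2.62, 2.62], [-0.44, 2.09], [-1.27, 1.32], [0.08, 2.57], [-1.32, 4.46], [0.12, 2], [-2.74, 2.74]. Speed limits (rad/s): [2.22, 2.22, 3.01, 3.01, 3.14, 3.14, 3.14].

INTERFACE

Orientations are given as a unit quaternion [x, y, z, w].
In Python, from rig import ctrl gives the robot as it stands.
- The arm moves only by the shell command python3 -m crank 'ROWS' [OPENING] [FORCE]. ROWS is JSON, a list of rows, each a list of 2 entries, a list of its own where there are three numbers: the shift along the tool's x, y, z in mm, then the turn, a rotation vector about the tool's x, y, z in degrees. A call has 1 to 20 rows; each row is the pose to reach, as a shift and turn from the pose commanded when the call began, along the tool's axes at that moment; what a row does not reach only later rows make up. A row lasts 1/12 s, in which the tool goes at most 41.7 mm and 7.16 degrees, less where a joint would pass 70% of its speed; a pose out of reach is approached as far as the arm can. A call with a gripper value outside its range is refused whole. OPENING is the closure, from 0 (fully open) to 1 (shut), set as the call begins (- or left out, the last holds). The fingers move at their own pace and stop on an object; FORCE is the grip in N (left out, the last holds). Time passes only in rows, so rows that repeat a pose let the fingers close. It gives the time, the measured TCP pose, the force, the opening and the grip force at its end, in the units of the state.
- ctrl.get_obs(): the state, without advancing time (a new reading comes with each control period).
- ctrl.capture(name): name is "scene" or "top" or "wrist"; returns a dict with "color" (384x512x3 uint8, blue, green, red), "depth" (384x512 float32, mm along the optical axis (not along the pixel's ray), 0 where there is no reading), "fx", "fy", "cx", "cy" (pixels), "dist" ([k1, k2, p1, p2, k3] as OpenCV has them; the pictures are not rectified), "rvec" (rotation vector, rad) and "tvec" (3), from world to camera coordinates, as OpenCV has them; the wrist camera has in their place "hand_eye" (4x4, takes a point from camera to tool coordinates, whose origin is the TCP and whose axes are the flange's). Camera axes: x right, y down, z forward; pixel columns grow to the right and rows downward; lengths in mm; the calibration is good to about 2 mm. A picture is of the moment at which its call begins: read the wrist's pose just before it.
- ctrl.finish_job(): hands the job in; it is judged then, once.
The state is a dict: "t": time; "joint_pos": joint angles; "dq": joint speeds; "tau": joint torques, N m; "tool_pos": TCP position; "ee_rot": TCP orientation; "wrist_force": force on the tool from outside, world axes, zero at the start; "wrist_torque": the same for the moment, N m; "grip_width": finger opening in mm; "finger_force": force on a finger pad.
Only numpy, scipy, OpenCV 4.12 (cv2) and the standard library are available. Lean on these libraries where they do the work, as an engineer would, in place of code of your own. Each camera call takes 0.05 s, during which the arm holds its last target. There are 200 camera calls.

## Working session

There is one attempt and no reset: what is moved stays moved. The work goes in short steps, Python scripts to look and compute and a shell command to move; the robot and the scene stay as the last step left them, time stands still between calls to the robot, and variables do not carry over. Pictures are saved under pics/ and viewed, at most 10 in all, crops included, and the job is handed in when it is done.

```bash
ls; mkdir -p pics
python3 - <<'E'
from rig import ctrl
import cv2,numpy as np
o=ctrl.get_obs();print({k:np.round(v,3).tolist() for k,v in o.items()})
for n in("scene","top"):
    c=ctrl.capture(n);cv2.imwrite(f"pics/{n}0.png",c["color"]);np.savez(f"{n}0.npz",**c)
    print(n,{k:np.round(v,3).tolist() for k,v in c.items() if k not in("color","depth")})
E
```

```text
pics
{'t': 0.0, 'joint_pos': [-1.319, 0.435, 0.025, 1.574, -0.012, 1.134, -0.075], 'dq': [0.001, -0.002, 0.0, -0.0, -0.001, 0.001, -0.002], 'tau': [-0.001, -66.784, 0.984, -31.445, -0.061, 0.043, 0.0], 'tool_pos': [216.994, 585.583, 225.941], 'ee_rot': [0.176, 0.984, -0.001, -0.0], 'wrist_force': [-0.103, 0.05, -0.385], 'wrist_torque': [0.031, 0.02, -0.038], 'finger_force': 0.0, 'grip_width': 91.727}
scene {'fx': 428.888, 'fy': 428.888, 'cx': 255.387, 'cy': 183.382, 'dist': [0.024, 0.0, 0.0, 0.0, 0.0], 'rvec': [2.062, 1.136, -0.503], 'tvec': [-293.408, -228.474, 1657.711]}
top {'fx': 382.505, 'fy': 382.505, 'cx': 253.699, 'cy': 193.269, 'dist': [-0.037, 0.0, 0.0, 0.0, 0.0], 'rvec': [2.092, -2.143, 0.198], 'tvec': [2.583, 587.692, 977.364]}
```

View pics/scene0.png

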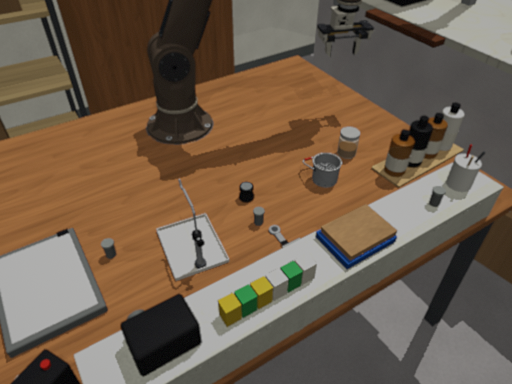

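View pics/top0.png

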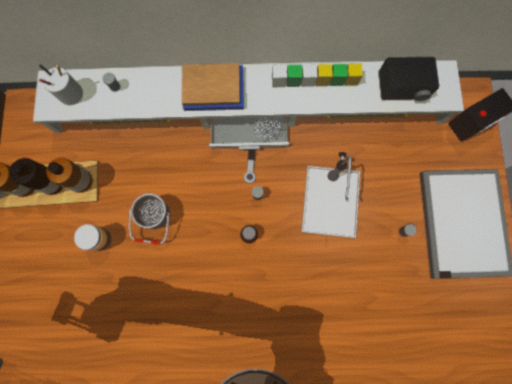

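The top view shows the pail at (150,210) with its bail and red sleeves towards the robot at (150,240). The jar is at (90,237), and the stand pan spans (303-360, 167-237). Next I'll zoom in on the stand and pail.

```bash
cat > h.py <<'E'
import numpy as np,cv2
from scipy.spatial.transform import Rotation as R
def load(n): return dict(np.load(n,allow_pickle=True))
def KD(c): return np.array([[c["fx"],0,c["cx"]],[0,c["fy"],c["cy"]],[0,0,1]],float),np.array(c["dist"],float)
def wc(c,Twt=None):
    """camera-to-world R,t"""
    if "hand_eye" in c:
        M=Twt@np.array(c["hand_eye"]);return M[:3,:3],M[:3,3]
    r=R.from_rotvec(np.ravel(c["rvec"])).as_matrix();return r.T,-r.T@np.ravel(c["tvec"])
def tool(o):
    T=np.eye(4);T[:3,:3]=R.from_quat(o["ee_rot"]).as_matrix();T[:3,3]=o["tool_pos"];return T
def rays(c,px,T=None):
    K,D=KD(c);p=cv2.undistortPoints(np.array(px,float).reshape(-1,1,2),K,D)[:,0]
    r,t=wc(c,T);return t,np.c_[p,np.ones(len(p))]@r.T
def plane(c,px,z,T=None):
    t,d=rays(c,px,T);return t+d*((z-t[2])/d[:,2])[:,None]
def deep(c,px,T=None):
    t,d=rays(c,px,T);return t+d*np.array([c["depth"][int(round(v)),int(round(u))] for u,v in px])[:,None]
def tri(*rs):
    A=0;b=0
    for t,d in rs:
        d=d/np.linalg.norm(d);P=np.eye(3)-np.outer(d,d);A=A+P;b=b+P@t
    return np.linalg.solve(A,b)
def proj(c,X,T=None):
    r,t=wc(c,T);K,D=KD(c);return cv2.projectPoints(np.array(X,float).reshape(-1,3),cv2.Rodrigues(r.T)[0],-r.T@t,K,D)[0][:,0]
E
python3 - <<'E'
from h import *
s=load("scene0.npz");t=load("top0.npz")
f=lambda c,x,y,w,h,k:cv2.resize(c["color"][y:y+h,x:x+w],None,fx=k,fy=k,interpolation=cv2.INTER_CUBIC)
a=f(t,295,145,75,100,4);b=f(t,70,180,110,75,4);c=f(s,150,170,85,115,4)[:,:];d=f(s,295,120,70,75,4)
im=np.zeros((600,800,3),np.uint8)
im[:300,:440]=b;im[:300,440:720]=d;im2=np.zeros((460,660,3),np.uint8);im2[:400,:300]=a;im2[:460,310:650]=c
cv2.imwrite("pics/z1.png",im[:300]);cv2.imwrite("pics/z2.png",im2)
hs=cv2.cvtColor(t["color"],cv2.COLOR_BGR2HSV)
m=cv2.inRange(t["color"],(0,0,110),(70,70,255));m[:,:100]=0;m[:,200:]=0
n,l,st,ce=cv2.connectedComponentsWithStats(m);print(st[1:],ce[1:])
for p in ce[1:]:print(plane(t,[p],60),deep(t,[p]))
print("pail c",plane(t,[(150,211)],75),deep(t,[(150,211)]),"jar",plane(t,[(90,237)],92))
print("pan",plane(t,[(307,167),(360,169),(357,237),(303,233)],12))
E
```

```text
[[129 127   1   1   1]
 [136 127   1   1   1]
 [139 127   2   1   2]
 [149 127   1   1   1]
 [152 127   2   1   2]
 [158 127   2   1   2]
 [173 126   1   1   1]
 [178 126   1   1   1]
 [184 126   1   1   1]
 [186 126   1   1   1]
 [191 126   1   1   1]
 [101 128   7   1   7]
 [110 128   1   1   1]
 [118 128   1   1   1]
 [121 128   2   1   2]
 [132 128   1   1   1]
 [100 163   6   2   7]
 [108 164   1   1   1]
 [111 166   4   7   7]
 [100 168   2   2   2]
 [106 168   1   1   1]
 [100 174  14  12  93]
 [101 186   1   1   1]
 [163 195  14   5  33]
 [161 196   1   1   1]
 [178 199   2   2   3]
 [166 200   9   6  14]
 [170 202  13  23 168]
 [105 223  20   7  44]
 [135 228  11  15  46]
 [122 232   4   8  10]
 [140 232   1   1   1]
 [114 235   1   1   1]
 [118 235   2   2   2]
 [113 237   1   1   1]
 [112 237  11  10  50]
 [174 236   2   1   2]
 [150 238  11   7  46]
 [166 241   1   1   1]
 [168 241   2   1   2]
 [110 247   1   1   1]
 [108 248   1   1   1]
 [124 277   8   1   8]
 [133 277   5   1   5]
 [121 278   1   2   2]
 [139 278   3   1   3]
 [143 279  10   2  10]
 [119 281   2   2  
[... 12500 characters left out ...]
1.10295095  -1.07686937]]
[[223.29701469 342.0072128   60.        ]] [[2.13491017e+02 3.63063365e+02 3.38742470e-01]]
[[218.84702764 380.4698791   60.        ]] [[208.15006225 405.25023771  -3.38582672]]
[[216.52104855 353.33786712  60.        ]] [[205.83628254 376.08222897  -2.46261747]]
[[215.07507909 369.58046232  60.        ]] [[204.65066233 392.55700647  -0.43568911]]
pail c [[543.01717121 263.78148196  75.        ]] [[554.34825666 284.37480955   1.38877405]] jar [[476.16637646 413.41667786  92.        ]]
pan [[ 669.10059962 -165.4298139    12.        ]
 [ 659.54305142 -316.85020433   12.        ]
 [ 466.18139243 -293.85447703   12.        ]
 [ 481.0022289  -145.03111204   12.        ]]
```

View pics/z1.png

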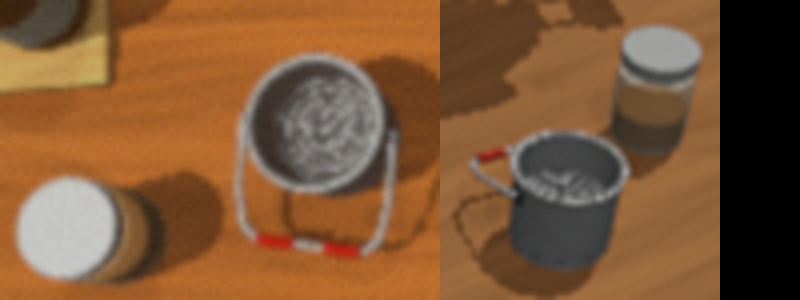

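View pics/z2.png

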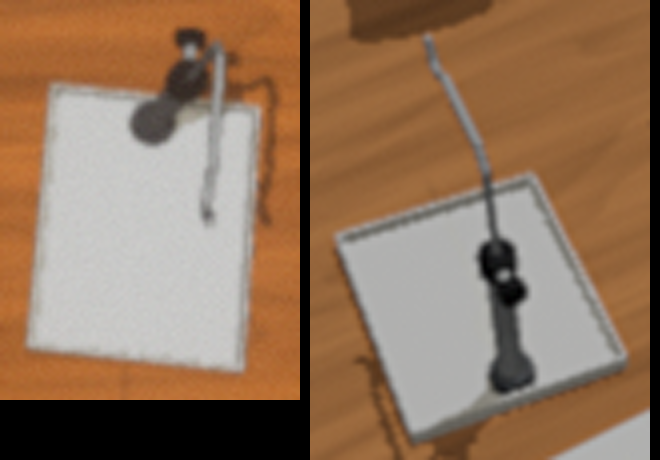

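The top crop shows the pail rim centred at about (148.8,210.5) and the sleeves at about y=241, with the bar nearly along world y. The stand's post is on the far side and the hook tip at (347,199) opens towards the robot. In the scene view the tip is at (179.5,179.5).

Run:
```python
from h import *
np.set_printoptions(precision=1,suppress=True)
s=load("scene0.npz");t=load("top0.npz")
def reds(c,x0,x1,y0,y1):
    h=cv2.cvtColor(c["color"],cv2.COLOR_BGR2HSV);m=(((h[...,0]<6)|(h[...,0]>172))&(h[...,1]>170)&(h[...,2]>100)).astype(np.uint8)
    z=np.zeros_like(m);z[y0:y1,x0:x1]=m[y0:y1,x0:x1]
    n,l,st,ce=cv2.connectedComponentsWithStats(z);return [(st[i][4],ce[i]) for i in range(1,n) if st[i][4]>5]
rt=reds(t,125,175,230,250);rs=reds(s,295,330,145,180);print(rt,rs)
rt.sort(key=lambda a:a[1][0])
for a in rt:
  for b in rs:
    ra=rays(t,[a[1]]);rb=rays(s,[b[1]]);p=tri((ra[0],ra[1][0]),(rb[0],rb[1][0]));print("tri",p,proj(t,p)-a[1],proj(s,p)-b[1])
# pail rim
print("rim",plane(t,[(148.75,210.5)],75),"pivots@63",plane(t,[(131.2,211.5),(168.2,213.5)],63))
c=plane(t,[(308,166.2),(360,171.2),(355.8,237.5),(302,231.8)],12)[:,:2]
ctr=c.mean(0);d=(c[0]+c[1]-c[2]-c[3]);e=c[0]+c[3]-c[1]-c[2];print("pan",ctr,np.linalg.norm(d)/2,np.linalg.norm(e)/2,np.degrees([np.arctan2(d[1],d[0]),np.arctan2(-e[0],e[1])]))
def T2(a,b):
    ra=rays(t,[a]);rb=rays(s,[b]);p=tri((ra[0],ra[1][0]),(rb[0],rb[1][0]));print(p,proj(t,p)-a,proj(s,p)-b)
T2((347,198.8),(179.5,179.5)) # tip
T2((349.8,156.5),(196.8,233)) # arm/post end
T2((341.5,164.5),(196.8,234.5))
T2((342,155),(200.5,242))
print("foot",plane(t,[(333.3,175)],14))
print("loupe",plane(t,[(249,233)],49),"canA",plane(t,[(258,191)],51),"canB",plane(t,[(408,229)],51))
```

```text
[(np.int32(18), array([138.4, 239.9])), (np.int32(21), array([155., 242.]))] [(np.int32(8), array([307.2, 158.4]))]
tri [461.6 287.5  28.2] [[6.9 3.3]] [[ 5.8 -1.7]]
tri [464.2 259.5  34.3] [[-0.1 -0.1]] [[-0.1  0. ]]
rim [[544.4 267.2  75. ]] pivots@63 [[544.7 317.9  63. ]
 [537.  218.   63. ]]
pan [ 568.4 -229.4] 189.37786672889203 149.17761676937388 [-7.9 -7.3]
[ 538.  -222.7  219.3] [[-0.1 -0.1]] [[-0.1 -0. ]]
[ 660.2 -248.8  149.3] [[-2.4 -1. ]] [[-2.7 -0. ]]
[ 644.9 -237.8  122.4] [[-0.4 -0.2]] [[-0.4  0. ]]
[ 670.6 -240.9  121.2] [[-0.5 -0.2]] [[-0.5  0. ]]
foot [[ 643.3 -238.8   14. ]]
loupe [[481.3   3.7  49. ]] canA [[594.7 -23.2  51. ]] canB [[ 481.1 -422.3   51. ]]
```

```bash
cat >> h.py <<'E'
def Rt(yaw,pitch,spin=0):
    """tool z in vertical plane of heading yaw (deg), pitch below level (90=down); spin 0: tool y along +y-ish, horizontal"""
    y=np.radians(yaw);p=np.radians(pitch)
    f=np.array([np.cos(y),np.sin(y),0]);z=f*np.cos(p)+np.array([0,0,-np.sin(p)]);yy=np.array([-np.sin(y),np.cos(y),0])
    return np.c_[np.cross(yy,z),yy,z]@R.from_euler("z",spin,degrees=True).as_matrix()
def row(o,P,M):
    T=tool(o);return np.round(T[:3,:3].T@(np.array(P)-T[:3,3]),1).tolist(),np.round(np.degrees(R.from_matrix(T[:3,:3].T@M).as_rotvec()),1).tolist()
E
python3 - <<'E'
from h import *
from rig import ctrl
print(row(ctrl.get_obs(),(370,282,190),Rt(-5,55)))
print(np.round(ctrl.capture("wrist")["hand_eye"],2))
E
```

```text
([-248.9, -231.5, 36.4], [-4.8, -34.8, -14.8])
[[   0.     -0.96   -0.27   72.21]
 [   1.      0.      0.      0.22]
 [   0.     -0.27    0.96 -157.79]
 [   0.      0.      0.      1.  ]]
```

```bash
python3 -m crank '[[[-120,-115,20],[-2,-17,-7]],[[-249,-231,36],[-5,-35,-15]],[[-249,-231,36],[-5,-35,-15]],[[-249,-231,36],[-5,-35,-15]],[[-249,-231,36],[-5,-35,-15]],[[-249,-231,36],[-5,-35,-15]],[[-249,-231,36],[-5,-35,-15]],[[-249,-231,36],[-5,-35,-15]],[[-249,-231,36],[-5,-35,-15]],[[-249,-231,36],[-5,-35,-15]],[[-249,-231,36],[-5,-35,-15]],[[-249,-231,36],[-5,-35,-15]],[[-249,-231,36],[-5,-35,-15]]]' 1 20
python3 - <<'E'
from h import *
from rig import ctrl
o=ctrl.get_obs();c=ctrl.capture("wrist");np.savez("w1.npz",T=tool(o),**c);cv2.imwrite("pics/w1.png",c["color"])
print(o["tool_pos"],np.round(o["joint_pos"],2),np.round(tool(o)[:3,:3],2))
E
```

```text
t: 1.23
tool_pos: [370.1, 284.8, 191.0]
ee_rot: [0.04, 0.952, -0.01, 0.303]
wrist_force: [-0.4, 0.6, -0.2]
grip_width: 9.8
finger_force: 0.0
[370.0536042  284.79493468 190.98093719] [-1.46  0.11  0.24  2.36  0.93  0.73 -0.47] [[-0.81  0.08  0.58]
 [ 0.07  1.   -0.04]
 [-0.58  0.   -0.82]]
```

View pics/w1.png

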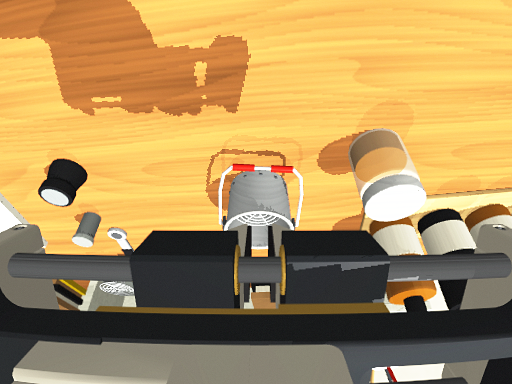

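The wrist view shows the sleeves at (243,167) and (281,169), with the bare middle at about (262,168).

Run:
```python
from h import *
np.set_printoptions(precision=1,suppress=True)
t=load("top0.npz");s=load("scene0.npz");w=load("w1.npz");T=w["T"]
def reds(c,x0,x1,y0,y1):
    h=cv2.cvtColor(c["color"],cv2.COLOR_BGR2HSV);m=(((h[...,0]<6)|(h[...,0]>172))&(h[...,1]>150)&(h[...,2]>90)).astype(np.uint8)
    z=np.zeros_like(m);z[y0:y1,x0:x1]=m[y0:y1,x0:x1]
    n,l,st,ce=cv2.connectedComponentsWithStats(z);return sorted([(st[i].tolist(),ce[i]) for i in range(1,n) if st[i][4]>5],key=lambda a:a[1][0])
a=reds(t,125,175,230,250);b=reds(w,225,305,155,180);print(a,b)
b=b[::-1] if 0 else b
P=[]
for i,j in((0,1),(1,0)):
    if len(b)<2:break
    ra=rays(t,[a[i][1]]);rb=rays(w,[b[j][1]],T);p=tri((ra[0],ra[1][0]),(rb[0],rb[1][0]));P.append(p);print(p,proj(t,p)-a[i][1],proj(w,p,T)-b[j][1])
P=np.array(P);print("mid",P.mean(0),"sep",np.linalg.norm(P[0]-P[1]),"yaw",np.degrees(np.arctan2(-(P[0]-P[1])[0],(P[0]-P[1])[1])))
for x in(b): print(deep(w,[x[1]],T),[plane(w,[x[1]],z,T)[0] for z in(30,40,50)])
```

```text
[([134, 239, 9, 3, 19], array([138.2, 239.9])), ([151, 241, 9, 3, 21], array([155., 242.]))] [([233, 164, 22, 7, 141], array([243.2, 167. ])), ([271, 165, 22, 8, 141], array([281.7, 168.7]))]
[470.5 304.6  36.4] [[0.1 0. ]] [[0.1 0. ]]
[464.  258.9  36. ] [[-0. -0.]] [[-0.1 -0. ]]
mid [467.2 281.7  36.2] sep 46.25220446273283 yaw -8.121107244992471
[[460.9 259.4  39.1]] [array([470.1, 258. ,  30. ]), array([460. , 259.6,  40. ]), array([449.9, 261.1,  50. ])]
[[468.5 304.4  38.2]] [array([477. , 304.7,  30. ]), array([466.6, 304.4,  40. ]), array([456.3, 304.1,  50. ])]
```

```bash
cat >> h.py <<'E'
YAW=-8;PIV=np.array([545.5,270,63.]);F=np.array([np.cos(np.radians(YAW)),np.sin(np.radians(YAW)),0]);Z=np.array([0,0,1.])
def flip(al,p,e,off=13.7):
    a=np.radians(al);q=np.radians(p);bar=PIV-F*84*np.cos(a)+Z*84*np.sin(a)
    d=F*np.cos(q)-Z*np.sin(q);n=F*np.sin(q)+Z*np.cos(q)
    return bar-n*off+d*e,Rt(YAW,p)
E
python3 - <<'E'
from h import *
from rig import ctrl
o=ctrl.get_obs()
P,M=flip(-18.4,32,-50,18);print(P,row(o,P,M))
E
```

```text
[415.1346385  288.32165672  47.71657838] ([46.3, 6.7, 142.7], [2.6, -22.7, 2.1])
```

```bash
python3 -m crank '[[[12,2,36],[1,-6,1]],[[23,3,71],[1,-11,1]],[[35,5,107],[2,-17,2]],[[46,6,142],[2.6,-22.7,2.1]],[[46,6,142],[2.6,-22.7,2.1]],[[46,6,142],[2.6,-22.7,2.1]]]' 1 20
python3 - <<'E'
from h import *
from rig import ctrl
o=ctrl.get_obs();print(np.round(o["joint_pos"],2),np.round(tool(o)[:3,:3],2))
print(row(o,*flip(-18.4,32,12,18)))
T0={**o}
for k in range(0,41,2):
    f=k/40;print(k,*row(o,*flip(-18.4+108.4*f,32+43*f,17-10*f)))
E
```

```text
t: 1.78
tool_pos: [408.5, 284.9, 79.9]
ee_rot: [0.063, 0.882, -0.037, 0.466]
wrist_force: [0.6, 1.2, -0.1]
grip_width: 0.3
finger_force: 0.0
[-1.6   0.67  0.25  2.49  1.6   0.82 -1.58] [[-0.56  0.15  0.82]
 [ 0.08  0.99 -0.12]
 [-0.83 -0.01 -0.56]]
([20.8, 5.1, 85.1], [-0.5, -2.2, 0.1])
0 [16.3, 5.1, 89.9] [-0.5, -2.2, 0.1]
2 [11.9, 5.0, 82.8] [-0.5, -0.1, 0.1]
4 [6.8, 5.0, 76.2] [-0.5, 2.1, 0.1]
6 [1.2, 4.9, 70.2] [-0.5, 4.2, 0.1]
8 [-5.0, 4.8, 64.7] [-0.5, 6.4, 0.1]
10 [-11.6, 4.8, 59.9] [-0.5, 8.5, 0.1]
12 [-18.5, 4.7, 55.7] [-0.5, 10.7, 0.0]
14 [-25.8, 4.7, 52.3] [-0.5, 12.8, 0.0]
16 [-33.3, 4.7, 49.5] [-0.5, 15.0, 0.0]
18 [-41.0, 4.6, 47.5] [-0.5, 17.1, 0.0]
20 [-48.9, 4.6, 46.2] [-0.5, 19.3, 0.0]
22 [-56.7, 4.6, 45.7] [-0.5, 21.4, -0.0]
24 [-64.6, 4.6, 46.0] [-0.5, 23.6, -0.0]
26 [-72.3, 4.6, 46.9] [-0.5, 25.7, -0.0]
28 [-79.8, 4.6, 48.7] [-0.5, 27.9, -0.0]
30 [-87.1, 4.6, 51.1] [-0.5, 30.0, -0.0]
32 [-94.1, 4.6, 54.2] [-0.5, 32.2, -0.1]
34 [-100.8, 4.6, 57.9] [-0.5, 34.3, -0.1]
36 [-107.0, 4.7, 62.2] [-0.5, 36.5, -0.1]
38 [-112.7, 4.7, 67.1] [-0.5, 38.6, -0.1]
40 [-118.0, 4.7, 72.5] [-0.5, 40.8, -0.1]
```

```bash
python3 -m crank '[[[0,0,0],[0,0,0]],[[0,0,0],[0,0,0]]]'
python3 - <<'E'
from h import *
from rig import ctrl
o=ctrl.get_obs();print(np.round(o["joint_pos"],2))
print(row(o,*flip(-18.4,32,-50,18)))
E
```

```text
t: 1.95
tool_pos: [408.1, 282.0, 78.7]
ee_rot: [0.06, 0.882, -0.043, 0.465]
wrist_force: [-0.9, 0.1, -0.5]
grip_width: 0.5
finger_force: 0.0
[-1.6   0.67  0.25  2.49  1.59  0.82 -1.56]
([22.0, 7.9, 22.4], [-0.9, -2.3, 0.8])
```

```bash
python3 -m crank '[[[11,4,11],[-0.5,-1,0.4]],[[22,8,22],[-1,-2.3,0.8]],[[22,8,22],[-1,-2.3,0.8]],[[22,8,22],[-1,-2.3,0.8]]]'
python3 - <<'E'
from h import *
from rig import ctrl
o=ctrl.get_obs();print(np.round(o["joint_pos"],2))
print(row(o,*flip(-18.4,32,-50,18)))
E
```

```text
t: 2.28
tool_pos: [415.8, 289.8, 52.6]
ee_rot: [0.065, 0.873, -0.029, 0.483]
wrist_force: [0.6, -1.1, 0.8]
grip_width: 0.5
finger_force: 0.0
[-1.58  0.79  0.22  2.49  1.69  0.86 -1.75]
([4.3, -1.6, 2.2], [0.3, -0.1, -0.7])
```

```bash
python3 -m crank '[[[6,-1,14],[0,0,-0.5]],[[6,-1,28],[0,0,-0.5]],[[6,-1,42],[0,0,-0.5]],[[6,-1,56],[0,0,-0.5]],[[6,-1,64],[0,0,-0.5]],[[6,-1,64],[0,0,-0.5]],[[6,-1,64],[0,0,-0.5]],[[6,-1,64],[0,0,-0.5]]]'
python3 - <<'E'
from h import *
from rig import ctrl
o=ctrl.get_obs();print(np.round(o["joint_pos"],2),o["wrist_force"])
c=ctrl.capture("wrist");b=c["color"];np.savez("w2.npz",T=tool(o),**c)
cv2.imwrite("pics/w2.png",b)
for k in range(0,41,2):
    f=k/40;print(k,*row(o,*flip(-18.4+108.4*f,32+43*f,17-10*f)))
E
```

```text
t: 2.95
tool_pos: [465.8, 281.9, 12.4]
ee_rot: [0.061, 0.873, -0.031, 0.484]
wrist_force: [-0.3, 0.6, 0.4]
grip_width: 0.3
finger_force: 0.0
[-1.45  0.9   0.23  2.45  1.89  0.88 -1.87] [-0.26992847  0.56311654  0.4480988 ]
0 [-7.2, -0.7, 5.0] [0.3, -0.0, -0.2]
2 [-11.9, -0.6, -1.9] [0.3, 2.1, -0.2]
4 [-17.2, -0.6, -8.3] [0.3, 4.3, -0.2]
6 [-23.1, -0.5, -14.1] [0.3, 6.4, -0.2]
8 [-29.4, -0.5, -19.3] [0.3, 8.6, -0.2]
10 [-36.2, -0.4, -23.9] [0.3, 10.7, -0.2]
12 [-43.3, -0.4, -27.8] [0.3, 12.9, -0.2]
14 [-50.7, -0.4, -31.0] [0.3, 15.0, -0.1]
16 [-58.4, -0.3, -33.4] [0.3, 17.2, -0.1]
18 [-66.1, -0.3, -35.2] [0.3, 19.3, -0.1]
20 [-74.0, -0.3, -36.1] [0.3, 21.5, -0.1]
22 [-81.9, -0.2, -36.3] [0.3, 23.6, -0.1]
24 [-89.7, -0.2, -35.8] [0.3, 25.8, -0.1]
26 [-97.4, -0.2, -34.5] [0.3, 27.9, -0.1]
28 [-104.8, -0.2, -32.5] [0.3, 30.1, -0.1]
30 [-112.1, -0.2, -29.8] [0.3, 32.2, -0.1]
32 [-118.9, -0.2, -26.5] [0.3, 34.4, -0.1]
34 [-125.4, -0.2, -22.5] [0.3, 36.5, -0.1]
36 [-131.5, -0.2, -17.9] [0.3, 38.7, -0.1]
38 [-137.0, -0.2, -12.8] [0.3, 40.8, -0.1]
40 [-142.0, -0.2, -7.2] [0.3, 43.0, -0.1]
```

View pics/w2.png

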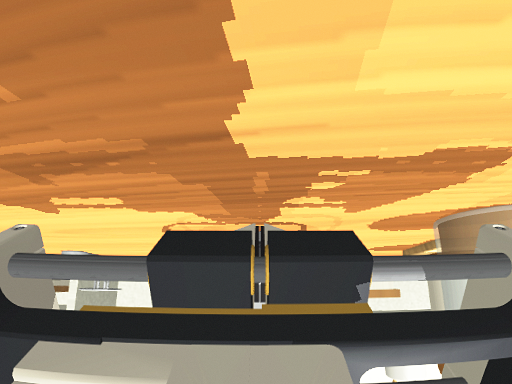

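The wrist view shows only the fingers and the desk, with the bail hidden behind the fingers. The wrist force is about zero, so nothing is touching. Now I'll sweep the first half.

```bash
python3 -m crank '[[[-4,-0.7,3],[0,0,0]],[[-7,-0.7,4],[0,0,0]],[[-9.5,-0.7,1.5],[0,1,0]],[[-12,-0.6,-2],[0,2,0]],[[-14.5,-0.6,-5],[0,3,0]],[[-17,-0.6,-8],[0,4,0]],[[-20,-0.5,-11],[0,5.3,0]],[[-23,-0.5,-14],[0,6.4,0]],[[-26,-0.5,-17],[0,7.5,0]],[[-29.5,-0.5,-19.3],[0,8.6,0]],[[-33,-0.4,-21.7],[0,9.7,0]],[[-36,-0.4,-24],[0,10.7,0]],[[-40,-0.4,-26],[0,11.8,0]],[[-43,-0.4,-28],[0,12.9,0]],[[-47,-0.4,-29.5],[0,14,0]],[[-51,-0.4,-31],[0,15,0]],[[-54.5,-0.3,-32.3],[0,16.1,0]],[[-58,-0.3,-33.4],[0,17.2,0]],[[-62,-0.3,-34.4],[0,18.3,0]],[[-66,-0.3,-35.2],[0,19.3,0]]]'
python3 - <<'E'
from h import *
from rig import ctrl
o=ctrl.get_obs();print(np.round(o["joint_pos"],2),o["wrist_force"])
im=[ctrl.capture(n)["color"] for n in("top","scene")]
f=lambda c,x,y,w,h,k:cv2.resize(c[y:y+h,x:x+w],None,fx=k,fy=k,interpolation=cv2.INTER_CUBIC)
cv2.imwrite("pics/f1.png",np.hstack([f(im[0],110,180,90,90,4),f(im[1],285,110,90,90,4)]))
for k in range(18,41,2):
    f=k/40;print(k,*row(o,*flip(-18.4+108.4*f,32+43*f,17-10*f)))
E
```

```text
t: 4.67
tool_pos: [470.8, 280.0, 86.3]
ee_rot: [0.065, 0.942, -0.02, 0.33]
wrist_force: [-0.7, -0.3, -0.8]
grip_width: 0.0
finger_force: 0.2
[-1.39  0.48  0.46  2.37  1.49  0.4  -1.  ] [-0.73308011 -0.25478539 -0.78971752]
18 [-0.5, 0.5, -0.6] [0.3, -0.1, -0.0]
20 [-7.6, 0.5, -4.2] [0.3, 2.1, -0.0]
22 [-15.0, 0.5, -7.0] [0.3, 4.2, -0.0]
24 [-22.5, 0.5, -9.1] [0.3, 6.4, -0.0]
26 [-30.2, 0.5, -10.4] [0.3, 8.5, 0.0]
28 [-37.9, 0.5, -11.0] [0.3, 10.7, 0.0]
30 [-45.6, 0.5, -10.9] [0.3, 12.8, 0.0]
32 [-53.2, 0.5, -10.0] [0.3, 15.0, 0.0]
34 [-60.7, 0.5, -8.4] [0.3, 17.1, 0.0]
36 [-67.9, 0.5, -6.1] [0.3, 19.3, 0.0]
38 [-74.8, 0.5, -3.1] [0.3, 21.4, 0.0]
40 [-81.4, 0.5, 0.5] [0.3, 23.6, 0.0]
```

View pics/f1.png

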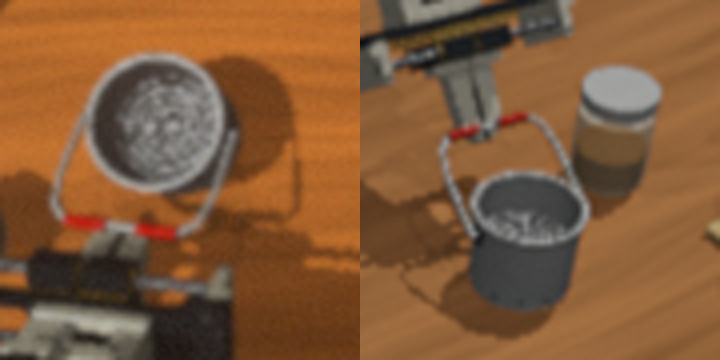

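The pail hasn't moved, and the bail is about 30° above level, resting on the fingertips in its bare middle. I'll continue.

```bash
python3 -m crank '[[[-4,0.5,-2],[0,1,0]],[[-7.6,0.5,-4],[0,2.1,0]],[[-11.3,0.5,-5.6],[0,3.1,0]],[[-15,0.5,-7],[0,4.2,0]],[[-18.7,0.5,-8],[0,5.3,0]],[[-22.5,0.5,-9],[0,6.4,0]],[[-26.3,0.5,-9.8],[0,7.5,0]],[[-30,0.5,-10.4],[0,8.5,0]],[[-34,0.5,-10.8],[0,9.6,0]],[[-38,0.5,-11],[0,10.7,0]],[[-42,0.5,-11],[0,11.8,0]],[[-45.6,0.5,-10.9],[0,12.8,0]],[[-49.4,0.5,-10.5],[0,13.9,0]],[[-53,0.5,-10],[0,15,0]],[[-57,0.5,-9.2],[0,16,0]],[[-60.7,0.5,-8.4],[0,17.1,0]],[[-64.3,0.5,-7.2],[0,18.2,0]],[[-68,0.5,-6],[0,19.3,0]]]'
python3 - <<'E'
from h import *
from rig import ctrl
o=ctrl.get_obs();print(np.round(o["joint_pos"],2),o["wrist_force"])
for k in range(36,43,1):
    f=k/40;print(k,*row(o,*flip(-18.4+108.4*f,32+43*f,17-10*f)))
E
```

```text
t: 6.27
tool_pos: [519.5, 273.0, 132.7]
ee_rot: [0.068, 0.983, -0.01, 0.167]
wrist_force: [-0.1, 0.2, -0.7]
grip_width: 0.5
finger_force: 0.2
[-0.78  0.36  0.06  2.03  0.44  0.57  0.35] [-0.10612019  0.242907   -0.70140916]
36 [-0.3, 0.6, -0.7] [0.2, 0.0, 0.1]
37 [-4.1, 0.6, -0.5] [0.2, 1.1, 0.1]
38 [-7.9, 0.6, -0.2] [0.2, 2.2, 0.1]
39 [-11.6, 0.6, 0.4] [0.2, 3.2, 0.1]
40 [-15.3, 0.6, 1.1] [0.2, 4.3, 0.1]
41 [-18.9, 0.6, 2.0] [0.2, 5.4, 0.1]
42 [-22.5, 0.6, 3.0] [0.2, 6.5, 0.1]
```

```bash
python3 -m crank '[[[-4,0.5,-0.5],[0,1,0]],[[-8,0.5,-0.2],[0,2,0]],[[-11.6,0.5,0.4],[0,3.2,0]],[[-15.5,0.5,1],[0,4.3,0]],[[-15.5,0.5,1],[0,4.3,0]],[[-15.5,0.5,1],[0,4.3,0]]]'
python3 - <<'E'
from h import *
from rig import ctrl
np.set_printoptions(precision=1,suppress=True)
o=ctrl.get_obs();print(np.round(o["joint_pos"],2),o["wrist_force"])
t=ctrl.capture("top");s=ctrl.capture("scene");np.savez("t3.npz",**t);np.savez("s3.npz",**s)
f=lambda c,x,y,w,h,k:cv2.resize(c[y:y+h,x:x+w],None,fx=k,fy=k,interpolation=cv2.INTER_CUBIC)
cv2.imwrite("pics/f2.png",np.hstack([f(t["color"],110,170,90,90,4),f(s["color"],285,90,90,90,4)]))
def reds(c,x0,x1,y0,y1):
    h=cv2.cvtColor(c["color"],cv2.COLOR_BGR2HSV);m=(((h[...,0]<6)|(h[...,0]>172))&(h[...,1]>150)&(h[...,2]>90)).astype(np.uint8)
    z=np.zeros_like(m);z[y0:y1,x0:x1]=m[y0:y1,x0:x1]
    n,l,st,ce=cv2.connectedComponentsWithStats(z);return sorted([(st[i].tolist(),ce[i]) for i in range(1,n) if st[i][4]>5],key=lambda a:a[1][0])
a=reds(t,110,185,185,245);b=reds(s,300,360,90,160);print(a,b)
if len(a)==2==len(b):
  P=[]
  for i in(0,1):
    x=a[i][1];y=b[1-i][1];ra=rays(t,[x]);rb=rays(s,[y]);p=tri((ra[0],ra[1][0]),(rb[0],rb[1][0]));P.append(p);print(p,proj(t,p)-x,proj(s,p)-y)
  print(np.mean(P,0),P[0]-P[1])
E
```

```text
t: 6.77
tool_pos: [534.8, 271.3, 136.8]
ee_rot: [0.069, 0.989, -0.008, 0.131]
wrist_force: [0.3, -0.2, -0.5]
grip_width: 0.4
finger_force: 0.0
[-0.7  0.4 -0.   1.9  0.3  0.7  0.5] [ 0.3 -0.2 -0.5]
[] [([321, 144, 7, 3, 9], array([323.9, 144.9])), ([334, 140, 7, 3, 9], array([337.1, 141.2]))]
```

View pics/f2.png

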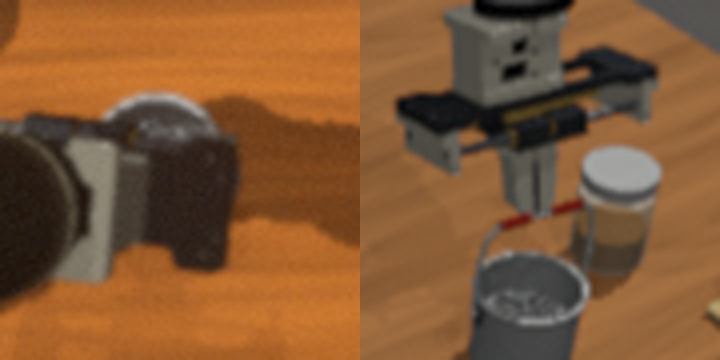

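The bail is close to upright and the pail hasn't moved. In the scene view the sleeves are at (323.9,144.9) and (337.1,141.2).

Run:
```python
from h import *
from rig import ctrl
np.set_printoptions(precision=1,suppress=True)
s=load("s3.npz")
p=plane(s,[(323.9,144.9),(337.1,141.2)],146.5);print(p,p.mean(0))
s0=load("scene0.npz");m=p.mean(0);print("tangential s,lat rel pivot",(m-PIV)@F,(m-PIV)@[-F[1],F[0],0])
o=ctrl.get_obs()
yl=np.array([-F[1],F[0],0])
Pm=PIV+Z*84
print(row(o,Pm-F*60+Z*60,Rt(YAW,90,0)))
print(row(o,Pm-yl*25+Z*40,Rt(YAW,90,90)))
```

```text
[[546.1 249.1 146.5]
 [552.9 295.9 146.5]] [549.5 272.5 146.5]
tangential s,lat rel pivot 3.634862851935373 3.052956250352807
([28.5, 0.0, -80.4], [0.2, 15.1, 0.1])
([-24.1, -25.2, -45.6], [12.0, 11.7, 89.6])
```

```bash
python3 -m crank '[[[10,0,-3],[0,0,0]],[[19,0,-6],[0,0,0]],[[19,0,-30],[0,0,0]],[[10,-4,-70],[1,1,7]],[[0,-10,-90],[2,2,14]],[[-10,-14,-90],[4,4,28]],[[-20,-18,-90],[6,6,42]],[[-29,-24,-80],[8,8,56]],[[-29,-24,-70],[10,10,75]],[[-29,-24,-60],[12,11.7,89.6]],[[-29,-24,-55],[12,11.7,89.6]],[[-29,-24,-55],[12,11.7,89.6]],[[-29,-24,-55],[12,11.7,89.6]],[[-29,-24,-55],[12,11.7,89.6]],[[-29,-24,-55],[12,11.7,89.6]],[[-29,-24,-55],[12,11.7,89.6]],[[-29,-24,-55],[12,11.7,89.6]],[[-29,-24,-55],[12,11.7,89.6]]]' 0.6
python3 - <<'E'
from h import *
from rig import ctrl
np.set_printoptions(precision=1,suppress=True)
o=ctrl.get_obs();print(np.round(o["joint_pos"],2))
w=ctrl.capture("wrist");T=tool(o);np.savez("w4.npz",T=T,**w)
s=ctrl.capture("scene");np.savez("s4.npz",**s)
im=np.hstack([cv2.resize(w["color"],(400,300)),cv2.resize(s["color"][90:200,280:380],(330,363))[:300]]);cv2.imwrite("pics/h1.png",im)
def reds(c,x0,x1,y0,y1):
    h=cv2.cvtColor(c["color"],cv2.COLOR_BGR2HSV);m=(((h[...,0]<6)|(h[...,0]>172))&(h[...,1]>150)&(h[...,2]>90)).astype(np.uint8)
    z=np.zeros_like(m);z[y0:y1,x0:x1]=m[y0:y1,x0:x1]
    n,l,st,ce=cv2.connectedComponentsWithStats(z);return sorted([(st[i].tolist(),ce[i]) for i in range(1,n) if st[i][4]>5],key=lambda a:a[1][0])
print(reds(s,300,360,90,160),[(a,c,plane(w,[c],147,T)) for a,c in reds(w,0,512,0,384) if a[4]>60])
E
```

```text
t: 8.37
tool_pos: [544.1, 246.6, 197.6]
ee_rot: [0.754, 0.657, -0.0, -0.0]
wrist_force: [-0.1, 2.1, -0.4]
grip_width: 36.7
finger_force: 0.0
[-0.7  0.4  0.3  1.7 -0.1  1.  -0.5]
[([321, 144, 7, 3, 12], array([323.8, 144.8])), ([334, 140, 7, 3, 12], array([337.2, 141. ]))] [([256, 195, 11, 35, 359], array([260.9, 212.3]), array([[545.7, 246.6, 147. ]])), ([256, 134, 12, 37, 422], array([261.2, 151.7]), array([[552.1, 292.2, 147. ]]))]
```

View pics/h1.png

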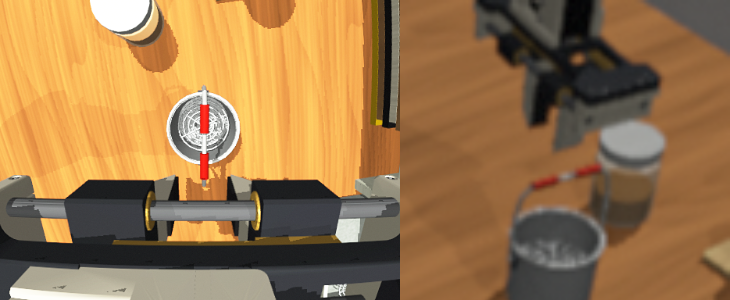

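The wrist view shows the bail upright over the pail's centre, with both sleeves clear. The near sleeve lies between the open fingers.

Run:
```python
from h import *
from rig import ctrl
o=ctrl.get_obs();print(row(o,(545.4,244.6,128),Rt(YAW,90,90)))
```

```text
([-2.2, 1.5, 69.7], [-0.0, -0.0, 0.2])
```

```bash
python3 -m crank '[[[-2,1.5,0],[0,0,0]],[[-2,1.5,15],[0,0,0]],[[-2,1.5,30],[0,0,0]],[[-2,1.5,45],[0,0,0]],[[-2,1.5,60],[0,0,0]],[[-2,1.5,69],[0,0,0]],[[-2,1.5,70],[0,0,0]],[[-2,1.5,70],[0,0,0]]]' - && python3 -m crank '[[[0,0,0],[0,0,0]],[[0,0,0],[0,0,0]],[[0,0,0],[0,0,0]],[[0,0,0],[0,0,0]],[[0,0,0],[0,0,0]],[[0,0,0],[0,0,0]],[[0,0,0],[0,0,0]],[[0,0,0],[0,0,0]]]' 0.97 3 && python3 -m crank '[[[0,0,0],[0,0,0]],[[0,0,0],[0,0,0]],[[0,0,0],[0,0,0]],[[0,0,0],[0,0,0]]]' 1 50
python3 -c "
from rig import ctrl
o=ctrl.get_obs();print(o['wrist_force'],o['wrist_torque'])"
```

```text
t: 9.13
tool_pos: [546.1, 244.1, 127.6]
ee_rot: [0.755, 0.656, -0.0, -0.0]
wrist_force: [-0.8, -0.9, 0.9]
grip_width: 36.6
finger_force: 0.0
t: 9.8
tool_pos: [546.6, 244.3, 128.1]
ee_rot: [0.755, 0.656, 0.001, -0.0]
wrist_force: [-0.4, -0.3, 3.5]
grip_width: 8.3
finger_force: 3.0
t: 10.13
tool_pos: [546.6, 244.2, 128.2]
ee_rot: [0.755, 0.656, 0.001, -0.0]
wrist_force: [-1.2, -1.3, 5.6]
grip_width: 6.8
finger_force: 50.0
[-1.16641911 -1.33501109  5.56850018] [-0.17066242  0.11513856  0.00356228]
```

```bash
python3 -m crank '[[[0,0,-1],[0,0,0]],[[0,0,-2],[0,0,0]],[[0,0,-3],[0,0,0]],[[0,0,-4],[0,0,0]],[[0,0,-6],[0,0,0]],[[0,0,-8],[0,0,0]],[[0,0,-10],[0,0,0]],[[0,0,-13],[0,0,0]],[[0,0,-16],[0,0,0]],[[0,0,-20],[0,0,0]],[[0,0,-26],[0,0,0]],[[0,0,-32],[0,0,0]],[[0,0,-32],[0,0,0]],[[0,0,-32],[0,0,0]]]'
python3 - <<'E'
from h import *
from rig import ctrl
np.set_printoptions(precision=2,suppress=True)
o=ctrl.get_obs();print(o["wrist_force"],o["wrist_torque"],o["grip_width"])
s=ctrl.capture("scene");w=ctrl.capture("wrist");np.savez("w5.npz",T=tool(o),**w)
cv2.imwrite("pics/l1.png",np.hstack([cv2.resize(w["color"],(400,300)),cv2.resize(s["color"][80:200,280:380],(375,450))[:300]]))
print(np.round(o["joint_pos"],2))
E
```

```text
t: 11.3
tool_pos: [546.7, 244.3, 160.4]
ee_rot: [0.755, 0.656, 0.001, -0.0]
wrist_force: [-0.4, -0.9, -4.4]
grip_width: 6.5
finger_force: 50.0
[-0.37 -0.87 -4.36] [-0.26  0.06  0.01] 6.493491488736249
[-0.69  0.46  0.26  1.74 -0.14  0.96 -0.52]
```

View pics/l1.png

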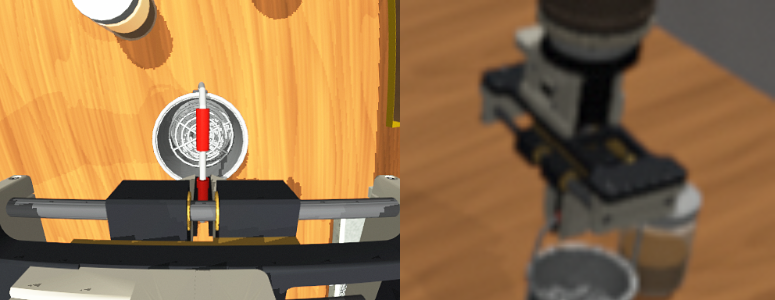

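The pail is lifted level by the -y sleeve. The far sleeve is visible at about (203,130) and the reel is inside. My picture budget is spent, so I'll go by numbers from here.

Run:
```python
from h import *
from rig import ctrl
np.set_printoptions(precision=1,suppress=True)
w=load("w5.npz");T=w["T"];h=cv2.cvtColor(w["color"],cv2.COLOR_BGR2HSV);m=(((h[...,0]<6)|(h[...,0]>172))&(h[...,1]>150)&(h[...,2]>90)).astype(np.uint8)
n,l,st,ce=cv2.connectedComponentsWithStats(m)
for i in range(1,n):
    if st[i][4]>60:
        p=plane(w,[ce[i]],T[2,3]+19,T)[0];print(st[i],p,"in tool",T[:3,:3].T@(p-T[:3,3]))
        # ends of sleeve along the bar
        x,y,ww,hh,_=st[i];print([T[:3,:3].T@(q-T[:3,3]) for q in plane(w,[(ce[i][0],y),(ce[i][0],y+hh)],T[2,3]+19,T)])
t=load("top0.npz")
print("arm",plane(t,[(349.5,160),(348.5,175),(347.5,190)],213),"tip",plane(t,[(347,198.8)],222))
o=ctrl.get_obs()
SO=np.array([568.4,-229.4])-20*np.array([np.cos(np.radians(-7.7)),np.sin(np.radians(-7.7))]);print("SO",SO)
```

```text
[251 139  17  55 900] [553.7 292.3 179.4] in tool [ 48.5   0.3 -18.9]
[array([ 61.2,   0.3, -18.9]), array([ 34.1,   0.3, -18.9])]
[251 227  17  30 386] [548.2 252.2 179.4] in tool [  8.1   0.4 -19. ]
[array([ 16.4,   0.4, -19. ]), array([ -0.7,   0.4, -19. ])]
arm [[ 630.5 -236.8  213. ]
 [ 594.7 -231.9  213. ]
 [ 559.5 -227.1  213. ]] tip [[ 537.5 -222.3  222. ]]
SO [ 548.6 -226.7]
```

```bash
python3 -m crank '[[[0,0,-2],[0,0,0]],[[0,0,-6],[0,0,0]],[[0,0,-12],[0,0,0]],[[0,0,-20],[0,0,0]],[[0,0,-28],[0,0,0]],[[0,0,-36],[0,0,0]],[[0,0,-44],[0,0,0]],[[0,0,-52],[0,0,0]],[[-1,0,-60],[0,0,0]],[[-3,0,-67],[0,0,0]],[[-6,0,-73],[0,0,0]],[[-10,0,-77],[0,0,0]],[[-15,0,-79],[0,0,0]],[[-22,0,-80],[0,0,0]],[[-30,0,-80],[0,0,0]],[[-40,0,-80],[0,0,0]],[[-51,0,-80],[0,0,0]],[[-63,0,-80],[0,0,0]],[[-76,1,-80],[0,0,0]],[[-90,1,-80],[0,0,0]]]' && python3 -m crank '[[[-14,0,0],[0,0,0]],[[-28,0,0],[0,0,0]],[[-42,1,0],[0,0,0]],[[-56,1,0],[0,0,0]],[[-70,1,0],[0,0,0]],[[-84,1,0],[0,0,0]],[[-98,2,0],[0,0,0]],[[-112,2,0],[0,0,0]],[[-126,2,0],[0,0,0]],[[-140,2,0],[0,0,0]],[[-154,3,0],[0,0,0]],[[-168,3,0],[0,0,0]],[[-182,3,0],[0,0,0]],[[-196,3,0],[0,0,0]],[[-210,4,0],[0,0,0]],[[-224,4,0],[0,0,0]],[[-238,4,0],[0,0,0]],[[-252,4,0],[0,0,0]],[[-266,5,0],[0,0,0]],[[-280,5,0],[0,0,0]]]' && python3 -m crank '[[[-14,0,0],[0,0,0]],[[-27,0,0],[0,0,0]],[[-40,1,0],[0,0,0]],[[-52,1,0],[0,0,0]],[[-63,1,0],[0,0,0]],[[-73,1,0],[0,0,0]],[[-82,1,0],[0,0,0]],[[-90,1,0],[0,0,0]],[[-97,1,0],[0,0,0]],[[-103,2,0],[0,0,0]],[[-108,2,0],[0,0,0]],[[-112,2,0],[0,0,0]],[[-116,2,0],[0,0,0]],[[-118,2,0],[0,0,0]],[[-120,2,0],[0,0,0]],[[-120,2,0],[0,0,0]],[[-120,2,0],[0,0,0]],[[-120,2,0],[0,0,0]]]'
python3 - <<'E'
from h import *
from rig import ctrl
np.set_printoptions(precision=1,suppress=True)
o=ctrl.get_obs();T=tool(o);print(np.round(o["joint_pos"],2),o["wrist_force"])
w=ctrl.capture("wrist");np.savez("w6.npz",T=T,**w)
v,u=np.nonzero(w["depth"]>0);P=deep(w,np.c_[u,v],T)
s=(P[:,2]>195)&(P[:,2]<245)&(P[:,0]>T[0,3]+20)&(abs(P[:,1]+230)<40)&(P[:,0]<700)
Q=P[s];print(len(Q))
f=np.array([np.cos(np.radians(-7.8)),np.sin(np.radians(-7.8)),0])
for a in range(505,700,4):
    k=Q[(Q[:,0]>=a)&(Q[:,0]<a+4)]
    if len(k)>2:print(a,len(k),np.median(k,0),np.percentile(k[:,2],[10,90]))
E
```

```text
t: 13.07
tool_pos: [534.6, 153.3, 239.6]
ee_rot: [0.755, 0.656, 0.0, -0.0]
wrist_force: [-0.1, -0.3, -3.5]
grip_width: 6.4
finger_force: 50.0
t: 14.73
tool_pos: [500.2, -124.4, 239.5]
ee_rot: [0.755, 0.656, 0.0, -0.0]
wrist_force: [0.5, -1.3, -3.9]
grip_width: 6.8
finger_force: 50.0
t: 16.23
tool_pos: [485.7, -241.9, 239.3]
ee_rot: [0.755, 0.656, 0.0, -0.0]
wrist_force: [-0.2, -0.0, -4.1]
grip_width: 6.9
finger_force: 50.0
[-0.   0.3  0.5  1.8 -0.2  1.1  0.4] [-0.2 -0.  -4.1]
1428
533 48 [ 535.5 -222.9  220.7] [219.3 222. ]
537 45 [ 538.7 -222.3  219.3] [215.5 221.6]
541 34 [ 542.9 -222.4  212.7] [209.3 216.4]
545 42 [ 547. -224.  208.] [206.6 209.7]
549 50 [ 551.1 -224.7  206.8] [205.3 208.1]
553 53 [ 554.8 -225.3  207.2] [205.9 208.5]
557 62 [ 558.9 -226.1  208.9] [206.7 210.3]
561 72 [ 563.  -226.6  212. ] [210.  213.9]
565 70 [ 567.2 -226.9  214.7] [213.3 216.4]
569 56 [ 571.  -227.7  216.4] [215.1 217.3]
573 53 [ 575.1 -228.2  216.3] [215.1 217.2]
577 51 [ 579.  -228.8  216.3] [214.9 217.1]
581 52 [ 582.9 -229.3  216.5] [214.9 217.1]
585 55 [ 587.1 -229.9  216.2] [215.1 217.1]
589 56 [ 590.9 -230.   215.8] [214.1 217.3]
593 59 [ 595.2 -230.6  216.1] [213.9 217.3]
597 54 [ 598.8 -231.2  215.9] [214.2 217.4]
601 60 [ 602.8 -232.   216.1] [214.1 216.8]
605 58 [ 607.  -232.5  216.3] [214.5 217.2]
609 55 [ 611.1 -232.6  216.1] [214.2 217.2]
613 52 [ 615.  -233.3  216.5] [214.6 217.1]
617 51 [ 619.1 -233.6  216.1] [214.2 217. ]
621 49 [ 623.1 -234.2  216.2] [214.7 217.3]
625 48 [ 627.  -234.8  216. ] [214.7 217.1]
629 48 [ 631.1 -235.5  216.2] [214.8 217. ]
633 33 [ 634.8 -235.3  215.6] [213.4 216.6]
637 17 [ 639.2 -234.8  210.9] [207.3 212.7]
641 30 [ 643.  -236.3  199.4] [195.9 209.6]
645 15 [ 645.7 -236.   201.3] [195.7 206.3]
```

Run:
```python
from h import *
np.set_printoptions(precision=1,suppress=True)
w=load("w6.npz");T=w["T"];h=cv2.cvtColor(w["color"],cv2.COLOR_BGR2HSV);m=(((h[...,0]<6)|(h[...,0]>172))&(h[...,1]>150)&(h[...,2]>90)).astype(np.uint8)
n,l,st,ce=cv2.connectedComponentsWithStats(m)
for i in range(1,n):
    if st[i][4]>60:
        v,u=np.nonzero((l==i)&(w["depth"]>0));P=deep(w,np.c_[u,v],T);q=(P-T[:3,3])@T[:3,:3];a=np.polyfit(q[:,0],q[:,2],1)
        print(st[i],np.median(P,0),np.median(q,0),"ends",np.percentile(q[:,0],[1,99]),"slope deg",np.degrees(np.arctan(a[0])))
```

```text
[251 139  17  55 908] [ 492.8 -193.5  260.6] [ 49.    0.3 -21.2] ends [35.7 61.4] slope deg 0.560193768325245
[252 227  15  29 328] [ 487.4 -232.5  261.5] [  9.6   0.4 -22.1] ends [ 2.2 15.5] slope deg 3.6776691717636196
```

```bash
python3 -m crank '[[[0,2,0],[0,0,0]],[[0,5,0],[0,0,0]],[[0,9,0],[0,0,0]],[[0,14,0],[0,0,0]],[[0,19,0],[0,0,0]],[[0,25,0],[0,0,0]],[[0,31,0],[0,0,0]],[[0,37,0],[0,0,0]],[[0,43,0],[0,0,0]],[[0,48,0],[0,0,0]],[[0,53,0],[0,0,0]],[[0,57,0],[0,0,0]],[[0,60,0],[0,0,0]],[[0,62,0],[0,0,0]],[[0,62.8,0],[0,0,0]],[[0,62.8,0],[0,0,0]],[[0,62.8,0],[0,0,0]]]' && python3 -m crank '[[[0,0,2],[0,0,0]],[[0,0,5],[0,0,0]],[[0,0,9],[0,0,0]],[[0,0,13],[0,0,0]],[[0,0,17],[0,0,0]],[[0,0,21],[0,0,0]],[[0,0,25],[0,0,0]],[[0,0,28],[0,0,0]],[[0,0,31],[0,0,0]],[[0,0,34],[0,0,0]],[[0,0,36],[0,0,0]],[[0,0,38],[0,0,0]],[[0,0,39],[0,0,0]],[[0,0,40],[0,0,0]],[[0,0,40],[0,0,0]],[[0,0,40],[0,0,0]]]'
python3 - <<'E'
from h import *
from rig import ctrl
np.set_printoptions(precision=1,suppress=True)
o=ctrl.get_obs();T=tool(o);print(o["wrist_force"])
w=ctrl.capture("wrist");np.savez("w7.npz",T=T,**w)
h=cv2.cvtColor(w["color"],cv2.COLOR_BGR2HSV);m=(((h[...,0]<6)|(h[...,0]>172))&(h[...,1]>150)&(h[...,2]>90)).astype(np.uint8)
n,l,st,ce=cv2.connectedComponentsWithStats(m)
for i in range(1,n):
    if st[i][4]>60:
        v,u=np.nonzero((l==i)&(w["depth"]>0));P=deep(w,np.c_[u,v],T);print(st[i],np.median(P,0),np.percentile((P-T[:3,3])@T[:3,0],[1,99]))
v,u=np.nonzero(w["depth"]>0);P=deep(w,np.c_[u,v],T);q=(P-T[:3,3])@T[:3,:3]
s=(q[:,0]>17)&(q[:,0]<34)&(P[:,2]>198)&(P[:,2]<235)
for a in range(-26,30,4):
    k=s&(q[:,1]>=a)&(q[:,1]<a+4)
    if k.sum()>2:print(a,k.sum(),np.median(q[k,0]),np.median(P[k],0),np.percentile(P[k,2],[10,90]))
E
```

```text
t: 17.7
tool_pos: [547.6, -251.0, 239.3]
ee_rot: [0.755, 0.656, 0.0, -0.0]
wrist_force: [-0.0, -0.0, -4.4]
grip_width: 6.9
finger_force: 50.0
t: 19.03
tool_pos: [547.8, -251.0, 199.3]
ee_rot: [0.755, 0.656, 0.0, -0.0]
wrist_force: [0.4, 0.2, -4.3]
grip_width: 6.7
finger_force: 50.0
[ 0.4  0.2 -4.3]
[251 139  17  55 902] [ 555.  -202.5  220.6] [35.7 61.4]
[252 230  16  27 338] [ 549.5 -241.8  221.5] [ 1.7 15.3]
-18 68 26.420788279177295 [ 536.4 -222.6  221. ] [219.4 222. ]
-14 106 27.0934507041318 [ 539.7 -222.5  218.9] [214.8 221.3]
-10 106 27.00731953555503 [ 543.7 -223.3  212.2] [208.6 216. ]
-6 76 26.60402204015305 [ 547.7 -224.   207.7] [205.9 209. ]
-2 238 26.19392913074322 [ 551.7 -225.1  219.4] [218.4 220.3]
2 97 26.397093836860922 [ 555.1 -225.3  208.1] [206.6 219.2]
6 89 26.641318604556037 [ 559.6 -225.7  209.5] [207.2 210.8]
10 90 26.781436469277068 [ 563.6 -226.2  212.2] [210.2 214.3]
14 93 26.807797374679105 [ 567.5 -226.5  215.2] [213.2 216.6]
18 85 27.020275160433364 [ 571.4 -227.2  216.3] [214.7 217.5]
22 85 26.76372918339055 [ 575.3 -227.9  216.3] [214.9 217.4]
26 85 26.906525055399293 [ 579.2 -228.3  216.3] [214.5 217.2]
```

```bash
python3 -m crank '[[[0,0,0.5],[0,0,0]],[[0,0,1],[0,0,0]],[[0,0,1.5],[0,0,0]],[[0,0,2],[0,0,0]],[[0,0,2.5],[0,0,0]],[[0,0,3],[0,0,0]],[[0,0,3.5],[0,0,0]],[[0,0,4],[0,0,0]],[[0,0,4.5],[0,0,0]],[[0,0,5],[0,0,0]],[[0,0,5],[0,0,0]],[[0,0,5],[0,0,0]]]' ; python3 -m crank '[[[0,0,0.3],[0,0,0]],[[0,0,0.6],[0,0,0]],[[0,0,1],[0,0,0]],[[0,0,1],[0,0,0]],[[0,0,1],[0,0,0]]]'|grep -E 'tool_pos|wrist'; python3 -m crank '[[[0,0,0.3],[0,0,0]],[[0,0,0.6],[0,0,0]],[[0,0,1],[0,0,0]],[[0,0,1],[0,0,0]],[[0,0,1],[0,0,0]]]'|grep -E 'tool_pos|wrist'
```

```text
t: 20.08
tool_pos: [547.8, -251.0, 194.3]
ee_rot: [0.755, 0.656, 0.0, -0.0]
wrist_force: [-0.6, -0.4, -4.6]
grip_width: 6.7
finger_force: 50.0
tool_pos: [547.8, -251.0, 193.3]
wrist_force: [0.0, 0.9, -3.8]
tool_pos: [547.8, -251.0, 192.3]
wrist_force: [0.3, -1.0, -3.9]
```

```bash
for i in 1 ; do python3 -m crank '[[[0,0,0.3],[0,0,0]],[[0,0,0.6],[0,0,0]],[[0,0,1],[0,0,0]],[[0,0,1],[0,0,0]],[[0,0,1],[0,0,0]]]'|grep -E 'tool_pos|wrist'; done; python3 -m crank '[[[0,0,0.3],[0,0,0]],[[0,0,0.6],[0,0,0]],[[0,0,0.6],[0,0,0]],[[0,0,0.6],[0,0,0]]]'|grep -E 'tool_pos|wrist'
```

```text
tool_pos: [547.8, -251.0, 191.3]
wrist_force: [0.1, 0.4, -3.8]
tool_pos: [547.9, -251.0, 190.8]
wrist_force: [-0.3, 0.7, -2.3]
```

Contact is starting: the load is down from about -4 to -2.3 N.

```bash
python3 -m crank '[[[0,0,0.2],[0,0,0]],[[0,0,0.4],[0,0,0]],[[0,0,0.4],[0,0,0]],[[0,0,0.4],[0,0,0]]]'|grep -E 'tool_pos|wrist'; python3 -m crank '[[[0,0,0.2],[0,0,0]],[[0,0,0.4],[0,0,0]],[[0,0,0.4],[0,0,0]],[[0,0,0.4],[0,0,0]]]'|grep -E 'tool_pos|wrist'
```

```text
tool_pos: [547.9, -251.0, 190.4]
wrist_force: [-0.5, -0.8, -0.6]
tool_pos: [547.9, -251.1, 190.1]
wrist_force: [-1.2, -0.3, 1.7]
```

```bash
python3 -m crank '[[[0,0,-0.2],[0,0,0]],[[0,0,-0.2],[0,0,0]],[[0,0,-0.2],[0,0,0]],[[0,0,-0.2],[0,0,0]],[[0,0,-0.2],[0,0,0]],[[0,0,-0.2],[0,0,0]]]' - 3 | grep -E 'wrist|grip'; python3 -m crank '[[[0,0,0],[0,0,0]],[[0,0,0],[0,0,0]],[[0,0,0],[0,0,0]],[[0,0,0],[0,0,0]],[[0,0,0],[0,0,0]],[[0,0,0],[0,0,0]],[[0,0,0],[0,0,0]],[[0,0,0],[0,0,0]],[[0,0,0],[0,0,0]],[[0,0,0],[0,0,0]]]' 0.7
cat > chk.py <<'E'
from h import *
from rig import ctrl
np.set_printoptions(precision=1,suppress=True)
o=ctrl.get_obs();T=tool(o);print(o["t"],o["wrist_force"],T[:3,3])
w=ctrl.capture("wrist");np.savez("w8.npz",T=T,**w)
h=cv2.cvtColor(w["color"],cv2.COLOR_BGR2HSV);m=(((h[...,0]<6)|(h[...,0]>172))&(h[...,1]>150)&(h[...,2]>90)).astype(np.uint8)
n,l,st,ce=cv2.connectedComponentsWithStats(m)
for i in range(1,n):
    if st[i][4]>60:
        v,u=np.nonzero((l==i)&(w["depth"]>0));P=deep(w,np.c_[u,v],T);q=(P-T[:3,3])@T[:3,:3];print(st[i],np.median(P,0),np.median(q,0),np.percentile(q[:,0],[1,99]))
E
python3 chk.py
```

```text
wrist_force: [1.3, -0.6, -0.3]
grip_width: 8.2
t: 23.67
tool_pos: [547.8, -251.0, 190.1]
ee_rot: [0.755, 0.656, 0.0, -0.0]
wrist_force: [-0.8, -1.1, -0.7]
grip_width: 27.3
finger_force: 0.0
23.6667 [-0.8 -1.1 -0.7] [ 547.8 -251.   190.1]
[252 139  18  56 904] [ 555.5 -202.9  212.5] [ 48.8   0.8 -22.4] [35.5 61.1]
[252 227  16  30 404] [ 549.8 -242.1  212.3] [  9.    0.9 -22.2] [ 0.9 15.5]
```

It hangs level, with both sleeve tops at 212.4 mm. Now I'll back off straight up.

```bash
python3 -m crank '[[[0,0,-2],[0,0,0]],[[0,0,-5],[0,0,0]],[[0,0,-10],[0,0,0]],[[0,0,-16],[0,0,0]],[[0,0,-24],[0,0,0]],[[0,0,-32],[0,0,0]],[[0,0,-42],[0,0,0]],[[0,0,-52],[0,0,0]],[[0,0,-62],[0,0,0]],[[0,0,-72],[0,0,0]],[[0,0,-80],[0,0,0]],[[0,0,-80],[0,0,0]],[[0,0,-80],[0,0,0]],[[0,0,-80],[0,0,0]],[[0,0,-80],[0,0,0]],[[0,0,-80],[0,0,0]],[[0,0,-80],[0,0,0]],[[0,0,-80],[0,0,0]],[[0,0,-80],[0,0,0]],[[0,0,-80],[0,0,0]]]'
python3 chk.py; python3 chk.py
```

```text
t: 25.38
tool_pos: [547.8, -251.1, 270.0]
ee_rot: [0.755, 0.656, 0.0, -0.0]
wrist_force: [-0.3, 0.8, -0.1]
grip_width: 27.9
finger_force: 0.0
25.3833 [-0.3  0.8 -0.1] [ 547.8 -251.1  270. ]
[255 130  11  36 381] [ 555.3 -203.1  212.6] [48.2  0.9 57.5] [35.4 61.2]
[255 189  11  34 323] [ 548.7 -248.1  212.4] [ 2.9  0.2 57.7] [-10.6  15.1]
25.4333 [-0.3 -0.3 -0.3] [ 547.8 -251.1  270.1]
[255 130  11  36 381] [ 555.3 -203.1  212.6] [48.3  0.9 57.5] [35.5 61.2]
[255 189  11  34 323] [ 548.7 -248.3  212.3] [ 2.9  0.2 57.8] [-10.3  15.2]
```

It's stable, level and clear of the gripper, so I'm handing it in.

```bash
python3 -c "
from rig import ctrl
print(ctrl.finish_job())"
```

```text
the job is handed in; nothing more can be done
None
```

The bail is upright and the pail, with the reel in it, hangs level by the middle of its bail in the hook's dip; the gripper is clear, nothing else was touched, and I handed the job in at about 25 s.

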